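# Close up a row of dapping blocks on the track and bolt it in

## Robot

A 6-joint arm with a two-finger parallel gripper is mounted at the origin on a cart in front of the work surface, level with it; the furniture and walls round the work are solid. World frame = base frame: x ahead of the robot, y to its left, z up, the work surface at z = 0. Lengths are in m, angles in rad, forces in N, time in s.
With the tool pointing down it reaches from about 0.375 to 0.975 m from the base axis. Payload 3.8 kg.
Tool frame: the origin (TCP) lies midway between the tips of the shut fingers; the grasp point (between the pads) lies 19 mm behind it; x points along the fingers, y is the direction in which the jaws open and shut, and the axes are right-handed (so a half turn about x gives the same grasp; the last joint's range is limited). The gripper opens to 85 mm and grips with 20 to 120 N. Pads are 22 mm wide; open, the fingers measure 114 mm over their backs; the gripper's body (76 mm by 85 mm) begins 54 mm behind the grasp point. The pads swing forward as they close: fully open they stand 13 mm farther back than shut.
Start: joints at [-1.302, 0.264, 1.604, -0, 1.274, -0.037], TCP at [0.203, -0.644, 0.231] pointing down, gripper open.
Joint ranges: [-2.63, 2.63], [-0.94, 2.18], [0.31, 2.57], [-1.31, 4.45], [0, 2.66], [-2.55, 2.55]. Speed limits (rad/s): [2.57, 2.57, 3.14, 3.14, 3.14, 3.14].

## Interface

Orientations are given as a 3x3 rotation matrix whose columns are the frame's x, y, z axes.
In Python, from bench import manip gives the robot as it stands.
- The arm moves only by the shell command python3 -m creep 'ROWS' [FORCE]. ROWS is JSON, a list of rows, each a list of 3 entries, a list of its own where there are three numbers: the finger opening in m, from 0 to 0.0854, then the shift along the world's x, y, z in m, then the turn, a rotation vector about the world's x, y, z in degrees. In form: [[fingers, [dx, dy, dz], [ax, ay, az]], ...]. A call has 1 to 10 rows; each row is the pose to reach, as a shift and turn from the pose commanded when the call began; what a row does not reach only later rows make up. A row lasts 1/12 s, in which the tool goes at most 41.7 mm and 7.16 degrees, less where a joint would pass 70% of its speed; a pose out of reach is approached as far as the arm can. A call with a gripper value outside its range is refused whole. The fingers move at their own pace and stop on an object; FORCE is the grip in N (left out, the last holds). Time passes only in rows, so rows that repeat a pose let the fingers close. It gives the time, the measured TCP pose, the force and the opening at its end, in the units of the state.
- manip.observe(): the state, without advancing time (a new reading comes with each control period).
- manip.capture(name): name is "side" or "top" or "wrist"; returns (picture, depth): 384x512x3 uint8, blue, green, red; 384x512 float32, m along the optical axis (not along the pixel's ray), 0 where there is no reading.
- manip.get_calibration(name): a dict with "fovy" (degrees; the focal length in pixels is half the picture's height over the tangent of half this angle, whatever the lens; pixels are square), "cx", "cy" (the principal point, pixels), "extrinsics" (4x4, takes a point from camera to world coordinates). Camera axes: x right, y down, z forward; pixel columns grow to the right and rows downward; lengths in m; the calibration is good to about 2 mm. The wrist camera is an equidistant fisheye: a pixel r from the principal point sees the ray r / f radians off the axis. A picture is of the moment at which its call begins: read the wrist's pose just before it. get_calibration takes no time and is no camera call; for the wrist camera it gives the pose at the moment of the call.
- manip.finish_job(): hands the job in, once; it reports no verdict.
Trained networks look in the newest picture that a camera, given by its name, has taken for a name from the list of things; names that differ only in an ending like _2 or _b are one class to them, and where a whole thing is asked for, a point or a joint stands for the part that bears it (a point fixed in the world has none). Each returns a list of dicts, best first, with "confidence" (0 to 1); they miss things now and then, are a little off and sometimes report something else, mostly with a low value. They report only what shows in the picture. A call takes as long as a camera call. They do not tell look-alikes from the thing itself.
- manip.look_for(camera, name): "position" ([column, row] in pixels, amid what is visible of it).
The state is a dict: "clock": time; "joint_positions": joint angles; "joint_velocities": joint speeds; "tau": joint torques, N m; "tool_pos": TCP position; "tcp_rot": TCP orientation; "force": force on the tool from outside, world axes, zero at the start; "ft_torque": the same for the moment, N m; "opening": finger opening in m.
Only numpy, scipy, OpenCV 4.12 (cv2) and the standard library are available. Lean on these libraries where they do the work, as an engineer would, in place of code of your own. Each camera call takes 0.05 s, during which the arm holds its last target.

## Task

Push the row of four wooden blocks along the track as one train, pressing only on the last block, until the first one stands fully home against the red end stop. Then push the yellow thumb tab so that the brass bolt goes fully across the track behind the row. Do not grip or lift anything, keep the row together, and leave the other things on the bench where they are.

Things in the scene. Friction and masses are not known exactly. Their poses are not given: they have to be found in the camera images.
- track: Fixed aluminium guide track, base 345 x 80 x 10 mm, lying across in front of the robot. Origin under its middle on the bench top; x along the track to the end stop (robot's left), y toward the robot (the bolt's side), z up. Channel floor z = 10 mm; two guide bars with inner faces at y = +-25.5 mm, 11 mm wide, top z = 24 mm, x = -175 to 150 mm; open at the -x end.
- stop_face (a point): Centre of the face of the red end stop, an upright plate 76 mm wide, top 60 mm above the bench; this point is 34 mm above the bench at track x = 150 mm, y = 0.
- bracket (a point): Top centre of the fixed dark bracket that guides the bolt, 43 mm above the bench, at track x = -52, y = 63 mm; the bracket is 36 mm along the track and 50 mm across it (y = 38 to 88 mm). The 10 mm thick base plate under it is 50 mm along the track and reaches y = 115 mm.
- bolt (a joint): Brass bolt sliding along the track's -y, away from the robot: 0 = drawn out, 0.044 m = fully across. About 2 N friction, stays where left. Bar at track x = -57 to -47 mm, z = 28 to 40 mm; nose at y = 34 mm drawn out, -10 mm fully across. Behind a row that is fully home it has 5 mm to spare; with the row short of the stop it is blocked by the last block.
- bolt_tab (a point): Point in the middle of the bolt's yellow upright thumb tab, moving with it. Tab 22 mm along the track, 8 mm thick along the bolt's travel, from 32 mm below to 15 mm above this point. At track x = -52, z = 60 mm; y = 110 mm drawn out, 66 mm fully across. Push its outer face, the one toward the robot.
- block_1: Brown hardwood dapping block, 48 mm cube with dimples, about 0.15 kg (it varies): the first block, nearest the red end stop. Origin at the centre of its underside; its z is up, its sides lie along the track. The four stand in the track touching in a row; home, their origins lie near track x = +126, +78, +30 and -18 mm.
- block_2: Brown hardwood dapping block, 48 mm cube with dimples, about 0.15 kg (it varies): the second block. Origin at the centre of its underside; its z is up, its sides lie along the track. The four stand in the track touching in a row; home, their origins lie near track x = +126, +78, +30 and -18 mm.
- block_3: Brown hardwood dapping block, 48 mm cube with dimples, about 0.15 kg (it varies): the third block. Origin at the centre of its underside; its z is up, its sides lie along the track. The four stand in the track touching in a row; home, their origins lie near track x = +126, +78, +30 and -18 mm.
- block_4: Brown hardwood dapping block, 48 mm cube with dimples, about 0.15 kg (it varies): the fourth and last block of the row (the tail), farthest from the stop; the only one to push on. Origin at the centre of its underside; its z is up, its sides lie along the track. The four stand in the track touching in a row; home, their origins lie near track x = +126, +78, +30 and -18 mm.
- lamp_shade (a point): Middle of the black shade of the fixed desk lamp, hanging over the bench beyond the far left of the track: about 140 mm in x, 160 mm in y, from 85 mm below to 85 mm above this point; its thin arm goes up from it to 0.5 m over the bench and back to a round foot behind the track. Keep the arm and hand clear of it, coming in from the robot's side.
- chasing_hammer: Bystander: hammer with a wooden handle, 178 x 72 x 22 mm, lying on the bench at the right; origin at the centre of its underside.
- flat_pliers: Bystander: pliers with orange handles, 160 x 56 x 13 mm, lying on the bench; origin at the centre of its underside.
- wood_block: Bystander: rough brown wood offcut, 41 x 70 x 24 mm, on the bench; origin at the centre of its underside.
- tea_cup: Bystander: white porcelain cup, 77 mm wide, 57 mm high; origin at the centre of its underside.
- white_bottle: Bystander: white plastic bottle, 37 mm wide, 82 mm high, standing behind the track; origin at the centre of its underside.
Mind the look-alikes: they are no part of the job. Leave any green or pink look-alike of the block_4 alone.

How it is judged:
By the outcome, as a careful person would: the job done as asked, in the order asked, and still so for the second after the job is handed in, with the robot touching nothing.
It also fails if it takes over 42 s, if anything falls off the work surface, if the arm or the gripper's body presses on something with over 40 N, if the wrist force passes 120 N, or if a joint passes its speed limit or range.

## Working session

There is one attempt and no reset: what is moved stays moved. The work goes in short steps, Python scripts to look and compute and a shell command to move; the robot and the scene stay as the last step left them, time stands still between calls to the robot, and variables do not carry over. Pictures are saved under pics/ and viewed, and the job is handed in when it is done.

```bash
ls; mkdir -p pics; cat > h.py <<'E'
import numpy as np,cv2
from bench import manip
def px2w(cam,uv,depth=None,z=None):
    c=manip.get_calibration(cam);E=np.array(c["extrinsics"]);f=192/np.tan(np.radians(c["fovy"])/2)
    r=np.array([(uv[0]-c["cx"])/f,(uv[1]-c["cy"])/f,1.])
    if z is not None:
        d=E[:3,:3]@r; s=(z-E[2,3])/d[2]; return E[:3,3]+s*d
    return E[:3,:3]@(r*depth)+E[:3,3]
def w2px(cam,p):
    c=manip.get_calibration(cam);E=np.array(c["extrinsics"]);f=192/np.tan(np.radians(c["fovy"])/2)
    q=E[:3,:3].T@(np.array(p)-E[:3,3]); return q[:2]/q[2]*f+[c["cx"],c["cy"]]
E
python3 - <<'E'
from h import *
for n in("side","top"):
    p,d=manip.capture(n); cv2.imwrite(f"pics/{n}0.png",p); np.save(f"pics/{n}0.npy",d)
    c=manip.get_calibration(n);print(n,c["fovy"],c["cx"],c["cy"],np.round(c["extrinsics"],3).tolist())
    for t in["block_1","bolt_tab","bracket","bolt","track","lamp_shade"]:
        print(t,[(np.round(x["position"]).tolist(),round(x["confidence"],2)) for x in manip.look_for(n,t)])
s=manip.observe();print(s["clock"],s["tool_pos"],s["tcp_rot"],s["opening"],s["force"])
E
```

```text
pics
side 44.83899835335555 250.5998185322034 186.34465135345386 [[0.906, -0.175, 0.385, 0.061], [-0.422, -0.346, 0.838, -1.094], [-0.013, -0.922, -0.388, 0.659], [0.0, 0.0, 0.0, 1.0]]
block_1 [([264.0, 232.0], 0.96), ([283.0, 271.0], 0.85), ([244.0, 216.0], 0.77), ([297.0, 226.0], 0.76), ([253.0, 227.0], 0.63), ([236.0, 264.0], 0.6), ([324.0, 257.0], 0.57)]
bolt_tab []
bracket [([258.0, 250.0], 0.76)]
bolt []
track [([262.0, 247.0], 0.78)]Traceback (most recent call last):
  File "<stdin>", line 6, in <module>
ValueError: it knows: block, bolt, bolt_tab, bracket, chasing_hammer, flat_pliers, stop_face, tea_cup, track, white_bottle, wood_block
```

```bash

python3 - <<'E'
from h import *
for n in("top",):
    p,d=manip.capture(n); cv2.imwrite(f"pics/{n}0.png",p); np.save(f"pics/{n}0.npy",d)
    c=manip.get_calibration(n);print(n,c["fovy"],c["cx"],c["cy"],np.round(c["extrinsics"],3).tolist())
    for t in["block_1","bolt_tab","bracket","bolt","track","stop_face"]:
        print(t,[(np.round(x["position"]).tolist(),round(x["confidence"],2)) for x in manip.look_for(n,t)])
s=manip.observe();print(s["clock"],s["tool_pos"],s["tcp_rot"],s["opening"],s["force"])
E
```

```text
top 49.89653333107165 257.69599226877347 191.6874549041018 [[0.096, -0.974, 0.207, 0.302], [-0.995, -0.094, 0.019, -0.032], [0.001, -0.208, -0.978, 1.406], [0.0, 0.0, 0.0, 1.0]]
block_1 [([250.0, 200.0], 0.77), ([296.0, 247.0], 0.68), ([268.0, 162.0], 0.61), ([262.0, 198.0], 0.6), ([276.0, 200.0], 0.53), ([325.0, 181.0], 0.51), ([236.0, 198.0], 0.49), ([326.0, 217.0], 0.47)]
bolt_tab [([277.0, 196.0], 0.7), ([276.0, 220.0], 0.56)]
bracket [([266.0, 209.0], 0.76)]
bolt [([270.0, 220.0], 0.43)]
track [([263.0, 206.0], 0.78), ([262.0, 198.0], 0.42)]
stop_face [([262.0, 209.0], 0.77), ([358.0, 207.0], 0.73)]
0.65 [ 0.20319653 -0.64370825  0.23132982] [[ 1.70612617e-05  3.01036515e-01 -9.53612613e-01]
 [-8.35356875e-05 -9.53612610e-01 -3.01036516e-01]
 [-9.99999996e-01  8.47967481e-05  8.87745802e-06]] 0.08551573731827375 [-0.32147748 -0.17002653  0.36539676]
```

View pics/side0.png

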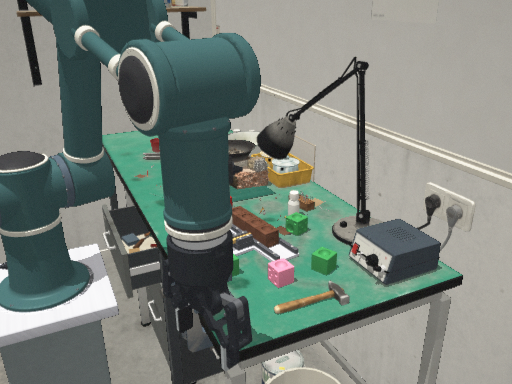

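View pics/top0.png

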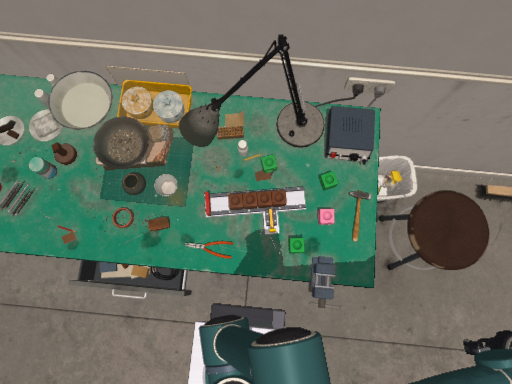

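The top view shows the track at columns 205–305, rows 188–215. The red stop is at column 208, the brown row at columns 229–286, and the bolt/tab near (270,222). The look-alikes are green at (268,162), (328,180) and (297,244), and pink at (326,216). I'll enlarge it to measure.

```bash

python3 - <<'E'
from h import *
p=cv2.imread("pics/top0.png");d=np.load("pics/top0.npy")
c=p[175:250,195:345];cv2.imwrite("pics/topc.png",cv2.resize(c,None,fx=5.3,fy=5.3,interpolation=cv2.INTER_CUBIC))
# height map
C=manip.get_calibration("top");E=np.array(C["extrinsics"]);f=192/np.tan(np.radians(C["fovy"])/2)
v,u=np.mgrid[0:384,0:512]
P=np.stack([(u-C["cx"])/f*d,(v-C["cy"])/f*d,d],-1)@E[:3,:3].T+E[:3,3]
np.save("pics/topP.npy",P)
for r in range(180,236,3): print(r,(P[r,200:312:4,2]*1000).astype(int))
E
```

```text
180 [ 0 -5 -4  0  2 -1  0  0  0 -5 -2  0 -3 -4  1 -2 -3  2  4 -5  3  1  1  1
 -3 -4  1  5]
183 [ 0 -3 -2  4 -2  2 -1 -1  1  0 -1 -1  0 -1 -5 -1 -8  3  1  0 -2 -3  4  0
 -1  3  2 -1]
186 [-1  1 -1  7  1  0 -5  0 -3 -1  4  0 -3  0  1  0 -1  2 -3 -3  2  2 -3 -2
  0 -2  4  3]
189 [ 0 -1  1 -1 -4 -4  0  1  1 -1  0  5 -7 -3  6 -2 -5 19 21 19 21 25 23 28
 23 20  0  0]
192 [-4  0 56 -3  1  0  0 16 25 24 25 25 30 55 55 59 55 58 56 57 62 60 10 12
  8 10  0 -8]
195 [-2  6 57 22 27 26 20 54 58 61 56 56 54 57 57 58 54 62 61 58 45 56  6  9
  9 12  0 -9]
198 [ 0 42 59  7 13  9  9 60 56 45 59 59 46 45 54 48 51 49 52 51 49 55  6 13
  9  7  6 -7]
201 [   2    1   59   11    9   10   10   57   58   48   58   61   49   52
   59   53   53   61   56   60   57   58    8   11    6    9 1405    4]
204 [ 0 -1 61  8  8  8  2 62 59 54 55 58 53 57 58 57 63 56 56 55 45 41 10 11
  8 15 25  0]
207 [ 1 -1 64  7  8  8  8 10 55 49 49 47 39 28 26 20 10 25 22 23 23 24 22 23
 20 19 23  0]
210 [ 2  3 59  4  8  9 10 24 16 18 28 25 26 21 20 22 26 43 36  9  9  4 10  0
 -1 -1  3 -4]
213 [  -4    6   60   19   22   24 1405   23   17    6   18   14    8    3
    1    0   11   38   35    6    3    1    0   -3   -5   -1   -2    1]
216 [-1  1  1  4  0 -2 -2  3  0  0  2 -1 -2  5  3 -1  7 44 28 14  2  0 -2  1
  0 -2 -5  1]
219 [ 0 -3 -3  1 -3  0  0  0 -1 -1  0 -3  0 -5 -1  0  8 41 36 46  3  7  3 -4
 -3  3  2  4]
222 [-3  0  0  0  0 -1  3  0  3  3 -1  0 -1 -4 -6  2 13 46 38 43 -2  0  0 -1
  0  5 -4 -4]
225 [ 3  2 -1 -3  0 -2  1 -2  0 -7  0  1  3 -3  0  0  8 18 38 11  3  3 -1  2
 -4 -3 -4  1]
228 [-1 -2  0 -3 -3  0 -2 -1  0  1  1  4  0 -6  2 -4  9 11 68  9 -2  0  1  1
  2 -1 -1 -2]
231 [-4  0 -1  4  4  5 -3  3  1  0 -3  0 -1  0  0 -1  2  6 52  4 -1 -1  2 -5
  1 -3  2  0]
234 [ 3  2  4 -3  2 -1  2  0  1 -5  6 -4  1  3 -1  0 -3  1  0 -1 -1  0 -1 -1
  0  2 -1  1]
```

View pics/topc.png

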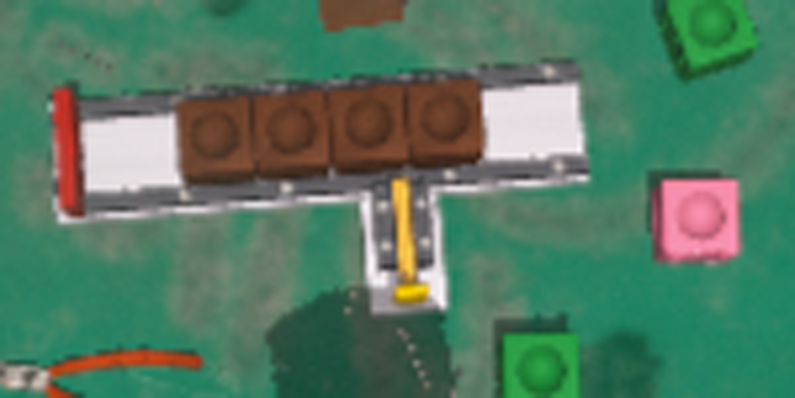

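```bash

python3 - <<'E'
from h import *
from scipy.optimize import least_squares
def cp(a): return (np.array(a)+.5)/5.3-.5+[195,175]
obs=[((578,62),(-172.5,-40,10)),((588,180),(-172.5,40,10)),((374,313),(-27,115,10)),((446,309),(-77,115,10)),((411,288),(-52,110,75)),((401,180),(-52,34,40)),((76,88),(150,-38,60)),((84,213),(150,38,50))]
def T(q,p):
    # track y toward robot
    x,y,a=q; X=np.array([np.cos(a),np.sin(a)]);Y=np.array([-np.sin(a),np.cos(a)])
    w=np.array([x,y])+p[0]/1000*X+p[1]/1000*Y
    return [w[0],w[1],p[2]/1000]
def res(q): return np.concatenate([w2px("top",T(q,p))-cp(o) for o,p in obs])
r=least_squares(res,[0.5,-.05,np.pi/2],loss="soft_l1");q=r.x
print(q,np.degrees(q[2]),np.round(res(q).reshape(-1,2),2).tolist())
np.save("q.npy",q)
x,y,a=q
# block row ends top z=58, y=0
for uv in[(482,84),(484,160),(178,100),(182,184),(480,120),(178,140)]:
    w=px2w("top",cp(uv),z=.058)[:2]-q[:2]; print(uv,w@[np.cos(a),np.sin(a)],w@[-np.sin(a),np.cos(a)])
for n,p in dict(tail=(-80,0,34),tab=(-52,110,60),tabout=(-52,114,60),home=(-42,0,34)).items(): print(n,np.round(T(q,p),4))
E
```

```text
[0.56238697 0.00248263 1.74852394] 100.18304200574437 [[-0.68, -0.2], [-0.13, 0.22], [-0.17, 0.38], [0.96, -0.07], [0.79, 0.76], [0.26, -0.15], [-0.47, -0.16], [-0.33, -0.81]]
(482, 84) -0.1065478955884529 -0.019489793527835995
(484, 160) -0.10313677134753912 0.02905142470149159
(178, 100) 0.08514062361493484 -0.024823361702993395
(182, 184) 0.08623627228641588 0.028827896387604312
(480, 120) -0.10308017355579926 0.0034417102396954273
(178, 140) 0.08685461320131942 0.000736325469733607
tail [ 0.5765 -0.0763  0.034 ]
tab [ 0.4633 -0.0681  0.06  ]
tabout [ 0.4594 -0.0689  0.06  ]
home [ 0.5698 -0.0389  0.034 ]
```

```bash
python3 -m creep '[[0,[0.19,0.235,0],[0,0,-4]],[0,[0.19,0.235,0],[0,0,-4]],[0,[0.19,0.235,0],[0,0,-7.5]],[0,[0.19,0.235,0],[0,0,-7.5]],[0,[0.19,0.235,0],[0,0,-7.5]],[0,[0.389,0.479,0],[0,0,-7.5]],[0,[0.389,0.479,0],[0,0,-7.5]],[0,[0.389,0.479,0],[0,0,-7.5]],[0,[0.389,0.479,0],[0,0,-7.5]],[0,[0.389,0.479,0],[0,0,-7.5]]]'
```

```text
clock: 1.48
tool_pos: [0.4667, -0.3184, 0.2317]
tcp_rot: [[0.001, 0.174, -0.985], [-0.001, -0.985, -0.174], [-1.0, 0.001, -0.001]]
force: [1.0, -1.1, 0.4]
opening: 0.0005
```

```bash
python3 -m creep '[[0,[0.04,0.05,0],[0,0,0]],[0,[0.08,0.1,0],[0,0,0]],[0,[0.112,0.137,-0.03],[0,0,0]],[0,[0.112,0.137,-0.06],[0,0,0]],[0,[0.112,0.137,-0.06],[0,0,0]]]'
python3 - <<'E'
from h import *
s=manip.observe();print(s["tool_pos"],s["force"])
for n in("wrist","side","top"):
    C=manip.get_calibration(n)
    p,d=manip.capture(n); cv2.imwrite(f"pics/{n}1.png",p); np.save(f"pics/{n}1.npy",d)
    if n=="wrist": print(C["fovy"],C["cx"],C["cy"],np.round(C["extrinsics"],4).tolist())
E
```

```text
clock: 1.9
tool_pos: [0.5798, -0.1804, 0.1711]
tcp_rot: [[0.002, 0.176, -0.984], [-0.0, -0.984, -0.176], [-1.0, 0.0, -0.002]]
force: [0.2, -0.0, -1.3]
opening: 0.0003
[ 0.57976195 -0.18044631  0.17106336] [ 0.21335418 -0.00504341 -1.33336547]
65.70646984690485 255.56354406856138 193.68591812695823 [[0.1757, -0.9351, -0.3077, 0.6598], [-0.9844, -0.1667, -0.0555, -0.1647], [0.0006, 0.3126, -0.9499, 0.3145], [0.0, 0.0, 0.0, 1.0]]
```

View pics/wrist1.png

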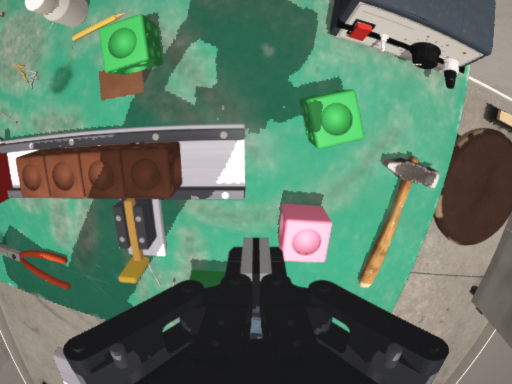

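View pics/side1.png

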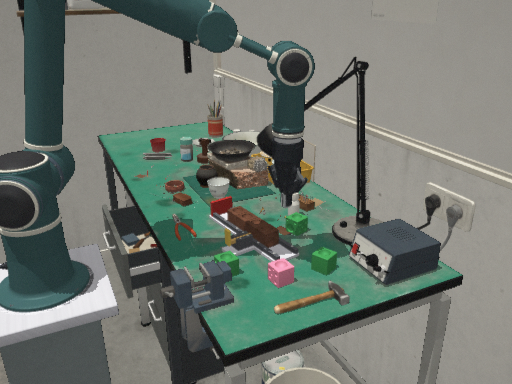

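```bash

python3 - <<'E'
from h import *
p=cv2.imread("pics/wrist1.png")
c=p[115:290,0:260];cv2.imwrite("pics/w1c.png",cv2.resize(c,None,fx=3,fy=3,interpolation=cv2.INTER_CUBIC))
E
```

```text
(no output)
```

View pics/w1c.png

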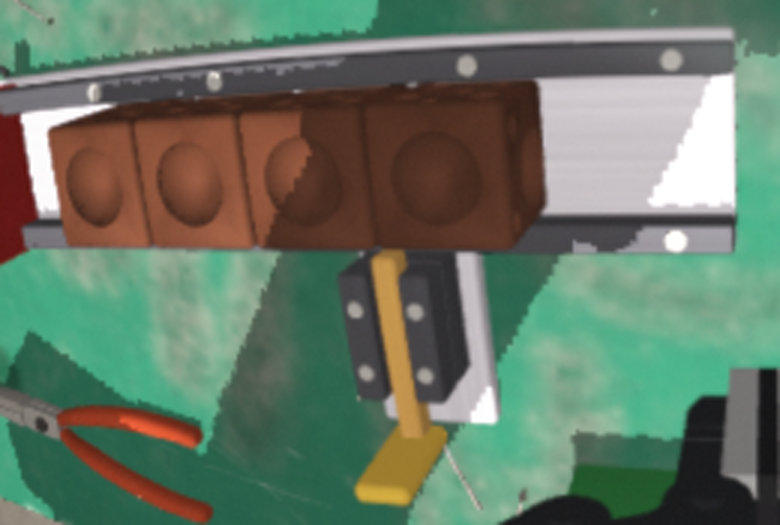

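```bash
cat >> h.py <<'E'
WC=None
def wproj(p,C):
    E=np.array(C["extrinsics"]);f=192/np.tan(np.radians(C["fovy"])/2)
    q=E[:3,:3].T@(np.array(p)-E[:3,3]); th=np.arctan2(np.hypot(q[0],q[1]),q[2]);n=q[:2]/np.hypot(q[0],q[1])
    return n*th*f+[C["cx"],C["cy"]]
def wray(uv,C,z):
    E=np.array(C["extrinsics"]);f=192/np.tan(np.radians(C["fovy"])/2)
    m=np.array(uv)-[C["cx"],C["cy"]];r=np.hypot(*m);th=r/f
    d=E[:3,:3]@np.r_[m/r*np.sin(th),np.cos(th)];return E[:3,3]+(z-E[2,3])/d[2]*d
def T(q,p):
    x,y,a=q; w=np.array([x,y])+p[0]/1000*np.array([np.cos(a),np.sin(a)])+p[1]/1000*np.array([-np.sin(a),np.cos(a)])
    return [w[0],w[1],p[2]/1000]
def totrack(q,w):
    v=np.array(w[:2])-q[:2];a=q[2];return np.round([1000*(v@[np.cos(a),np.sin(a)]),1000*(v@[-np.sin(a),np.cos(a)])],1)
E
python3 - <<'E'
from h import *
from scipy.optimize import least_squares
C=manip.get_calibration("wrist")
def cp(a): return (np.array(a)+.5)/3-.5+[0,115]
obs=[((734,38),(-175,-36.5,24)),((734,70),(-175,-25.5,24)),((735,249),(-175,36.5,24)),((735,221),(-175,25.5,24)),((497,420),(-77,115,10)),((358,499),(-41,114,75)),((408,504),(-63,114,75)),((388,252),(-52,34,40))]
def res(q): return np.concatenate([wproj(T(q,p),C)-cp(o) for o,p in obs])
q0=np.load("q.npy")
r=least_squares(res,q0,loss="soft_l1");q=r.x
print(q,np.degrees(q[2]));print(np.round(res(q0).reshape(-1,2),1).tolist());print(np.round(res(q).reshape(-1,2),1).tolist())
np.save("qw.npy",q)
for uv in[(505,98),(513,247),(362,105),(375,248)]:print(uv,totrack(q,wray(cp(uv),C,.058)))
for k in(q0,q):print(totrack(k,manip.observe()["tool_pos"]))
E
```

```text
[0.56259566 0.00659306 1.73883803] 99.62808060736847
[[4.4, -1.5], [4.4, -1.0], [4.5, -0.4], [4.4, -1.3], [3.6, 0.0], [2.7, 1.5], [4.8, 1.5], [1.3, 1.2]]
[[0.6, -0.7], [0.6, -0.2], [0.2, 0.3], [0.2, -0.5], [-0.5, -0.3], [-1.6, 0.6], [0.3, 0.9], [-2.4, 0.7]]
(505, 98) [-107.7  -22.3]
(513, 247) [-106.9   24.4]
(362, 105) [-60.1 -21.5]
(375, 248) [-59.1  25.3]
[-183.2   18.2]
[-187.4   17.3]
```

```bash
python3 -m creep '[[0,[0.0126,0.0326,-0.02],[0,0,0]],[0,[0.0126,0.0326,-0.06],[0,0,0]],[0,[0.0126,0.0326,-0.1],[0,0,0]],[0,[0.0126,0.0326,-0.125],[0,0,0]],[0,[0.0126,0.0326,-0.141],[0,0,0]],[0,[0.0126,0.0326,-0.141],[0,0,0]],[0,[0.0126,0.0326,-0.141],[0,0,0]]]'
python3 - <<'E'
from h import *
q=(np.load("q.npy")+np.load("qw.npy"))/2;np.save("qm.npy",q);s=manip.observe();print(s["force"],totrack(q,s["tool_pos"]))
p,d=manip.capture("wrist"); cv2.imwrite("pics/wrist2.png",p)
E
```

```text
clock: 2.63
tool_pos: [0.5899, -0.1517, 0.0307]
tcp_rot: [[-0.001, 0.173, -0.985], [-0.0, -0.985, -0.173], [-1.0, 0.0, 0.001]]
force: [-1.0, -0.3, 0.7]
opening: 0.0001
[-0.98075767 -0.28725677  0.66552533] [-158.6   -0.2]
```

View pics/wrist2.png

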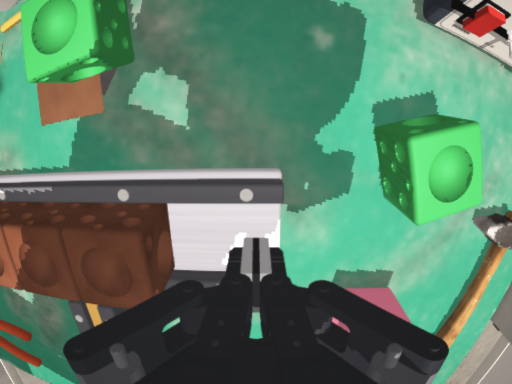

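```bash
python3 -m creep '[[0,[0,0,-0.006],[0,0,0]],[0,[0,0,-0.012],[0,0,0]],[0,[-0.0012,0.007,-0.012],[0,0,0]],[0,[-0.0026,0.0148,-0.012],[0,0,0]],[0,[-0.0038,0.022,-0.012],[0,0,0]],[0,[-0.0047,0.027,-0.012],[0,0,0]],[0,[-0.0047,0.027,-0.012],[0,0,0]]]'
python3 - <<'E'
from h import *
q=np.load("qm.npy");s=manip.observe();print(s["force"],totrack(q,s["tool_pos"]))
p,d=manip.capture("wrist"); cv2.imwrite("pics/wrist3.png",p)
p,d=manip.capture("side"); cv2.imwrite("pics/side3.png",cv2.resize(p[170:290,190:350],None,fx=5,fy=5))
E
```

```text
clock: 3.27
tool_pos: [0.5853, -0.1219, 0.0184]
tcp_rot: [[-0.0, 0.176, -0.984], [0.0, -0.984, -0.176], [-1.0, -0.0, 0.0]]
force: [-0.1, -0.5, -0.7]
opening: 0.0
[-0.09639335 -0.50105666 -0.66130391] [-128.5   -0.7]
```

View pics/wrist3.png

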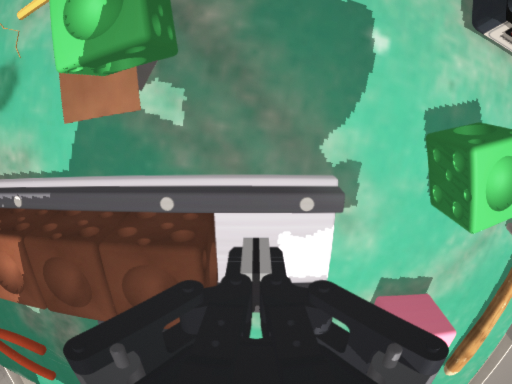

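View pics/side3.png

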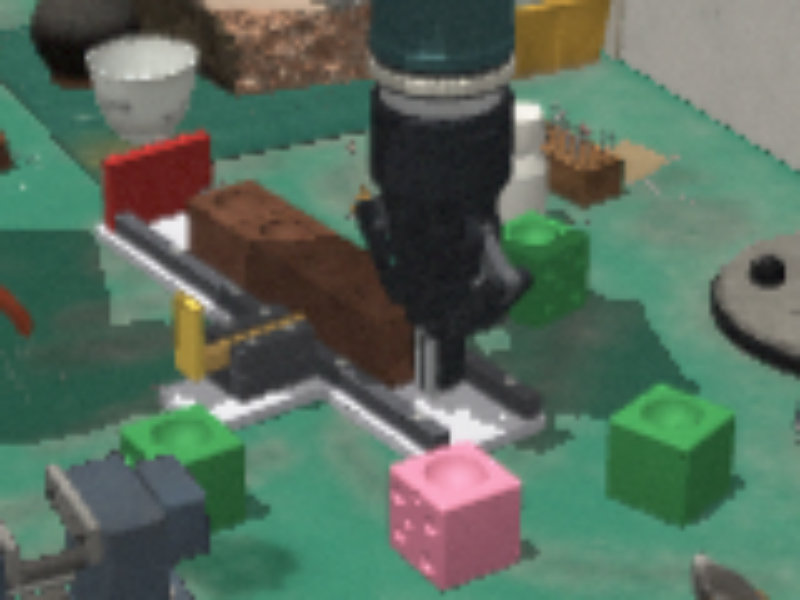

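The outer gripper links hang close to the block tops when the jaws lie along the track. I'll lift, turn the hand 90° so the links lie across the track, and push with the finger sides.

```bash
python3 - <<'E'
from h import *
print(np.round(manip.observe()["joint_positions"],2))
E
python3 -m creep '[[0,[0.0016,-0.009,0.03],[0,0,0]],[0,[0.0016,-0.009,0.05],[0,0,7]],[0,[0.0016,-0.009,0.05],[0,0,14]],[0,[0.0016,-0.009,0.05],[0,0,21]],[0,[0.0016,-0.009,0.05],[0,0,28]],[0,[0.0016,-0.009,0.05],[0,0,35]],[0,[0.0016,-0.009,0.05],[0,0,42]],[0,[0.0016,-0.009,0.05],[0,0,49]],[0,[0.0016,-0.009,0.05],[0,0,56]],[0,[0.0016,-0.009,0.05],[0,0,63]]]'
python3 - <<'E'
from h import *
print(np.round(manip.observe()["joint_positions"],2))
E
```

```text
[-0.25  0.34  1.94 -0.    0.86  1.15]
clock: 4.2
tool_pos: [0.5873, -0.1328, 0.0684]
tcp_rot: [[0.0, 0.958, -0.286], [-0.0, -0.286, -0.958], [-1.0, 0.0, 0.0]]
force: [-0.5, -0.0, 0.2]
opening: 0.0
[-0.26  0.28  1.91 -0.    0.95  0.03]
```

```bash
python3 -m creep '[[0,[0,0,0],[0,0,7]],[0,[0,0,-0.01],[0,0,14]],[0,[0,0,-0.02],[0,0,21]],[0,[0,0,-0.035],[0,0,26.5]],[0,[0,0,-0.047],[0,0,26.5]],[0,[0,0,-0.047],[0,0,26.5]]]'
python3 - <<'E'
from h import *
q=np.load("qm.npy");s=manip.observe();print(s["force"],totrack(q,s["tool_pos"]))
p,d=manip.capture("wrist"); cv2.imwrite("pics/wrist4.png",p)
p,d=manip.capture("side"); cv2.imwrite("pics/side4.png",cv2.resize(p[170:290,190:350],None,fx=5,fy=5))
E
```

```text
clock: 4.7
tool_pos: [0.5849, -0.132, 0.0183]
tcp_rot: [[-0.005, 0.987, 0.163], [0.001, 0.163, -0.987], [-1.0, -0.005, -0.002]]
force: [-1.0, 1.0, -0.2]
opening: -0.0002
[-0.98060275  0.98158931 -0.20380593] [-138.4    1.5]
```

View pics/wrist4.png

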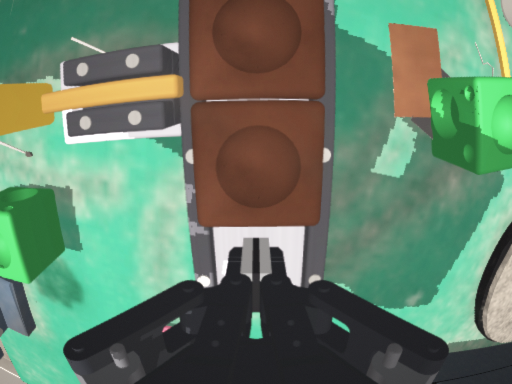

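View pics/side4.png

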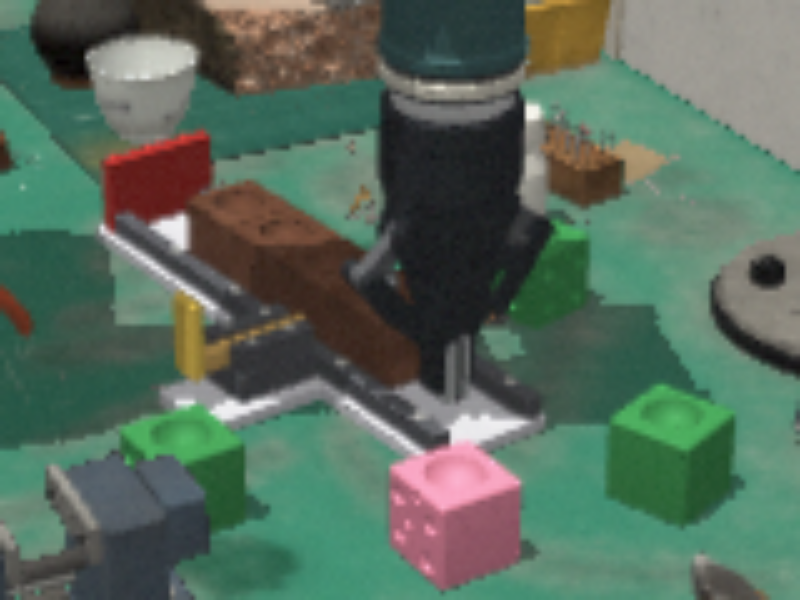

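```bash
python3 -m creep '[[0,[-0.001,0.006,0.006],[0,0,0]],[0,[-0.002,0.012,0.006],[0,0,0]],[0,[-0.0029,0.0165,0.006],[0,0,0]],[0,[-0.0033,0.019,0.006],[0,0,0]],[0,[-0.0037,0.021,0.006],[0,0,0]],[0,[-0.004,0.023,0.006],[0,0,0]],[0,[-0.0044,0.025,0.006],[0,0,0]]]'
python3 -m creep '[[0,[-0.0004,0.0025,0],[0,0,0]],[0,[-0.0009,0.005,0],[0,0,0]],[0,[-0.0013,0.0075,0],[0,0,0]],[0,[-0.0017,0.01,0],[0,0,0]]]'
python3 - <<'E'
from h import *
q=np.load("qm.npy");s=manip.observe();print(s["force"],totrack(q,s["tool_pos"]))
p,d=manip.capture("wrist"); cv2.imwrite("pics/wrist5.png",p)
E
```

```text
clock: 5.38
tool_pos: [0.5834, -0.108, 0.0278]
tcp_rot: [[0.001, 0.986, 0.166], [-0.001, 0.166, -0.986], [-1.0, 0.001, 0.002]]
force: [0.5, -3.6, -0.0]
opening: -0.0007
clock: 5.72
tool_pos: [0.5816, -0.0979, 0.0277]
tcp_rot: [[0.001, 0.986, 0.165], [-0.001, 0.165, -0.986], [-1.0, 0.001, 0.001]]
force: [0.8, -5.0, 3.0]
opening: -0.0001
[ 0.79036051 -4.96330431  2.96028119] [-104.2   -1.2]
```

View pics/wrist5.png

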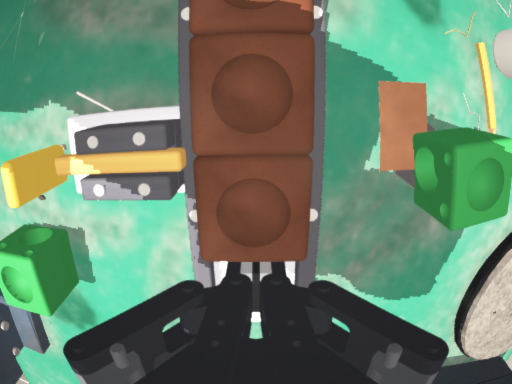

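```bash
python3 -m creep '[[0,[-0.0007,0.004,0],[0,0,0]],[0,[-0.0014,0.008,0],[0,0,0]],[0,[-0.0021,0.012,0],[0,0,0]],[0,[-0.0028,0.016,0],[0,0,0]],[0,[-0.0035,0.02,0],[0,0,0]],[0,[-0.0042,0.024,0],[0,0,0]],[0,[-0.0049,0.028,0],[0,0,0]],[0,[-0.0056,0.032,0],[0,0,0]],[0,[-0.0063,0.036,0],[0,0,0]],[0,[-0.007,0.04,0],[0,0,0]]]'
python3 - <<'E'
from h import *
q=np.load("qm.npy");s=manip.observe();print(s["force"],totrack(q,s["tool_pos"]))
p,d=manip.capture("wrist"); cv2.imwrite("pics/wrist6.png",p)
p,d=manip.capture("top"); cv2.imwrite("pics/top6.png",cv2.resize(p[175:250,195:345],None,fx=5.3,fy=5.3,interpolation=cv2.INTER_CUBIC))
E
```

```text
clock: 6.6
tool_pos: [0.5745, -0.0576, 0.0277]
tcp_rot: [[0.001, 0.986, 0.165], [-0.001, 0.165, -0.986], [-1.0, 0.001, 0.001]]
force: [0.8, -6.0, 3.5]
opening: 0.0
[ 0.78041022 -6.00136552  3.46509852] [-63.3  -1.2]
```

View pics/wrist6.png

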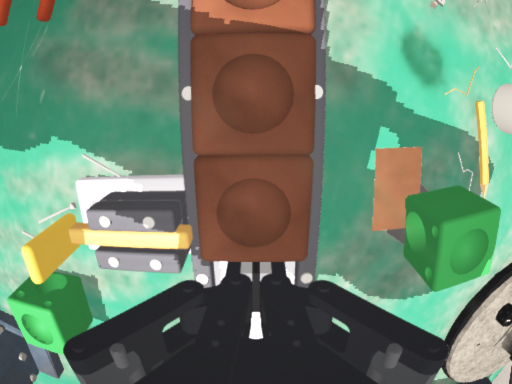

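View pics/top6.png

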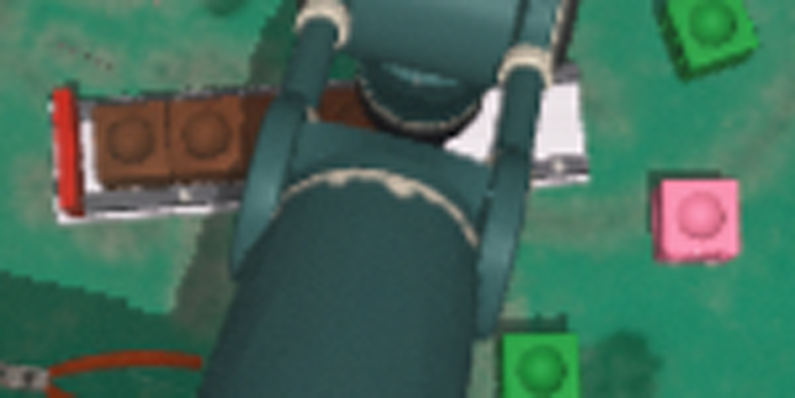

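```bash
python3 - <<'E'
from h import *
q=np.load("qm.npy");C=manip.get_calibration("wrist")
p,d=manip.capture("wrist")
E=np.array(C["extrinsics"]);f=192/np.tan(np.radians(C["fovy"])/2)
for uv in[(68,352),(80,345),(100,330),(130,312),(180,288),(200,284),(40,272),(70,225),(30,240)]:
    m=np.array(uv)-[C["cx"],C["cy"]];r=np.hypot(*m);th=r/f;ray=np.r_[m/r*np.sin(th),np.cos(th)]
    D=d[uv[1],uv[0]];w=E[:3,:3]@(ray*D/ray[2])+E[:3,3];print(uv,totrack(q,w),round(w[2],3))
E
```

```text
(68, 352) [-47.8  55.6] 0.12
(80, 345) [-48.   53.1] 0.116
(100, 330) [-48.   49.1] 0.108
(130, 312) [-49.3  42.7] 0.095
(180, 288) [-49.2  27.4] 0.079
(200, 284) [-49.5  20.1] 0.075
(40, 272) [-52.1 103.3] 0.073
(70, 225) [-42.6 103.9] 0.037
(30, 240) [-75.3 182.2] 0.0
```

```bash
python3 -m creep '[[0,[-0.0003,0.002,0],[0,0,0]],[0,[-0.0007,0.004,0],[0,0,0]],[0,[-0.001,0.006,0],[0,0,0]]]'
python3 -m creep '[[0,[-0.0002,0.001,0],[0,0,0]],[0,[-0.0003,0.002,0],[0,0,0]]]';python3 -m creep '[[0,[-0.0002,0.001,0],[0,0,0]],[0,[-0.0002,0.001,0],[0,0,0]]]'
```

```text
clock: 7.0
tool_pos: [0.5731, -0.0517, 0.0273]
tcp_rot: [[-0.0, 0.986, 0.165], [-0.0, 0.165, -0.986], [-1.0, -0.0, 0.0]]
force: [0.9, -4.7, 2.2]
opening: -0.0001
clock: 7.17
tool_pos: [0.5727, -0.0495, 0.0273]
tcp_rot: [[-0.0, 0.986, 0.165], [-0.0, 0.165, -0.986], [-1.0, -0.0, 0.0]]
force: [0.6, -4.6, 2.3]
opening: 0.0
clock: 7.33
tool_pos: [0.5725, -0.0483, 0.0273]
tcp_rot: [[-0.0, 0.986, 0.165], [0.0, 0.165, -0.986], [-1.0, -0.0, -0.0]]
force: [1.4, -3.4, 2.0]
opening: -0.0002
```

```bash
for i in 1 2 3; do python3 -m creep '[[0,[-0.0002,0.001,0],[0,0,0]],[0,[-0.0002,0.001,0],[0,0,0]]]' | grep -E "pos|force"; done
python3 - <<'E'
from h import *
p,d=manip.capture("top"); cv2.imwrite("pics/top7.png",cv2.resize(p[175:250,195:345],None,fx=5.3,fy=5.3,interpolation=cv2.INTER_CUBIC))
E
```

```text
tool_pos: [0.5723, -0.0474, 0.0272]
force: [0.7, -3.8, 1.6]
tool_pos: [0.5722, -0.0464, 0.0273]
force: [1.0, -4.1, 2.5]
tool_pos: [0.5722, -0.0462, 0.0273]
force: [1.4, -6.6, 1.0]
```

View pics/top7.png

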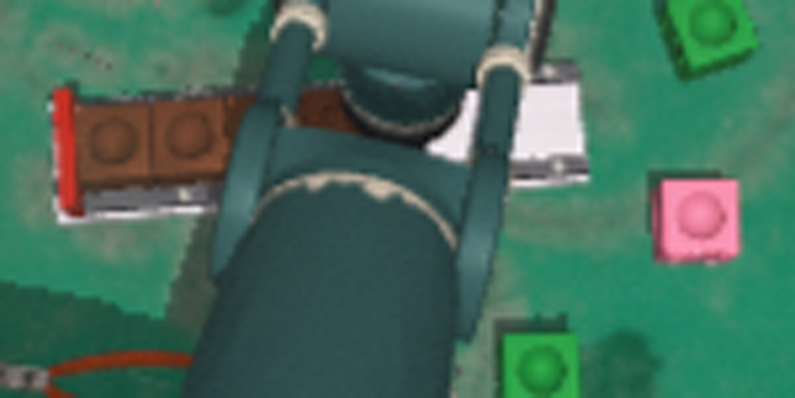

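```bash
for i in 1 2; do python3 -m creep '[[0,[-0.0002,0.001,0],[0,0,0]],[0,[-0.0002,0.001,0],[0,0,0]]]' | grep -E "pos|force"; done
```

```text
tool_pos: [0.5725, -0.0461, 0.0274]
force: [3.4, -10.7, -0.5]
tool_pos: [0.5729, -0.046, 0.0275]
force: [3.8, -14.2, -0.8]
```

```bash
python3 -m creep '[[0,[0.0018,-0.01,0],[0,0,0]],[0,[0.0043,-0.0246,0],[0,0,0]],[0,[0.0043,-0.0246,0],[0,0,0]],[0,[0.0043,-0.0246,0.035],[0,0,0]],[0,[0.0043,-0.0246,0.075],[0,0,-7]],[0,[0.0043,-0.0246,0.11],[0,0,-14]],[0,[-0.01,-0.0246,0.11],[0,0,-21]],[0,[-0.035,-0.0246,0.11],[0,0,-28]],[0,[-0.065,-0.0246,0.11],[0,0,-35]],[0,[-0.095,-0.0246,0.11],[0,0,-42]]]'
python3 -m creep '[[0,[-0.02,0,0],[0,0,-7]],[0,[-0.035,0,0],[0,0,-14]],[0,[-0.045,0,0],[0,0,-21]],[0,[-0.045,0,0],[0,0,-28]],[0,[-0.045,0,0],[0,0,-35]],[0,[-0.045,0,0],[0,0,-42]],[0,[-0.045,0,0],[0,0,-48]],[0,[-0.045,0,0],[0,0,-48]]]'
python3 - <<'E'
from h import *
q=np.load("qm.npy");s=manip.observe();print(s["force"],totrack(q,s["tool_pos"]))
C=manip.get_calibration("wrist")
p,d=manip.capture("wrist"); cv2.imwrite("pics/wrist8.png",p);np.save("pics/wrist8.npy",d)
p,d=manip.capture("top"); cv2.imwrite("pics/top8.png",cv2.resize(p[175:250,195:345],None,fx=5.3,fy=5.3,interpolation=cv2.INTER_CUBIC))
E
```

```text
clock: 9.05
tool_pos: [0.4753, -0.0675, 0.137]
tcp_rot: [[-0.001, 0.84, -0.542], [0.001, -0.542, -0.84], [-1.0, -0.001, -0.001]]
force: [-1.1, -0.1, -0.4]
opening: -0.0003
clock: 9.72
tool_pos: [0.431, -0.0675, 0.1369]
tcp_rot: [[-0.001, 0.163, -0.987], [0.001, -0.987, -0.163], [-1.0, -0.001, 0.001]]
force: [-0.1, -0.4, 0.5]
opening: -0.0
[-0.07405652 -0.42937591  0.48964075] [-48.4 142. ]
```

View pics/wrist8.png

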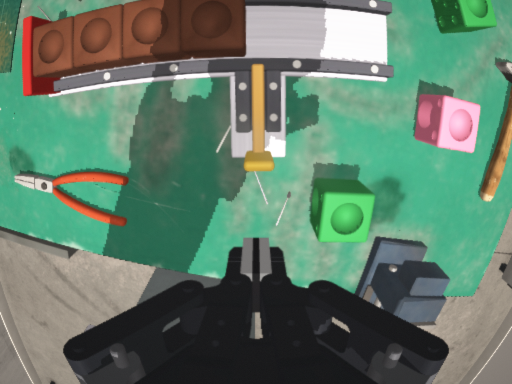

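View pics/top8.png

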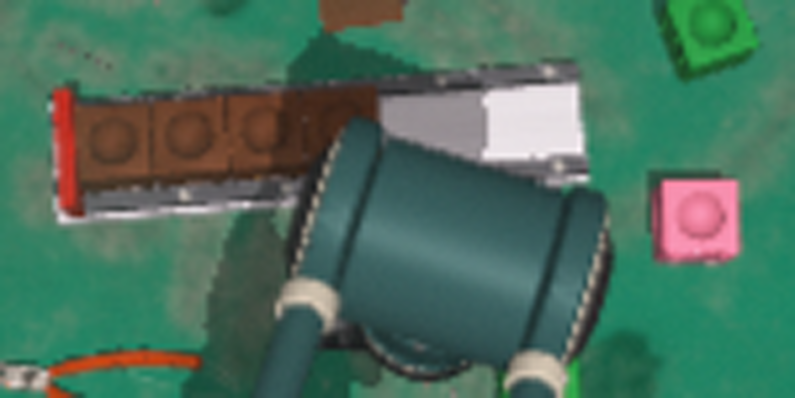

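```bash
python3 - <<'E'
from h import *
q=np.load("qm.npy");C=manip.get_calibration("wrist")
p=cv2.imread("pics/wrist8.png");cv2.imwrite("pics/w8c.png",cv2.resize(p[50:260,180:400],None,fx=3,fy=3,interpolation=cv2.INTER_CUBIC))
d=np.load("pics/wrist8.npy")
for uv,z in[((245,163),.075),((273,163),.075),((259,169),.075),((259,153),.075),((258,66),.04),((243,52),.058)]:
    w=wray(uv,C,z);print(uv,totrack(q,w),np.round(w,4),d[uv[1],uv[0]])
E
```

```text
(245, 163) [-39.9 105.2] [ 0.4657 -0.0529  0.075 ] 0.20950963
(273, 163) [-59.7 105.3] [ 0.469  -0.0723  0.075 ] 0.20945928
(259, 169) [-49.8 109.6] [ 0.463  -0.0633  0.075 ] 0.20924208
(259, 153) [-49.8  98.1] [ 0.4744 -0.0614  0.075 ] 0.23400785
(258, 66) [-49.5  33.7] [ 0.5378 -0.0501  0.04  ] 0.21769421
(243, 52) [-38.5  24.9] [ 0.5446 -0.0377  0.058 ] 0.22060071
```

View pics/w8c.png

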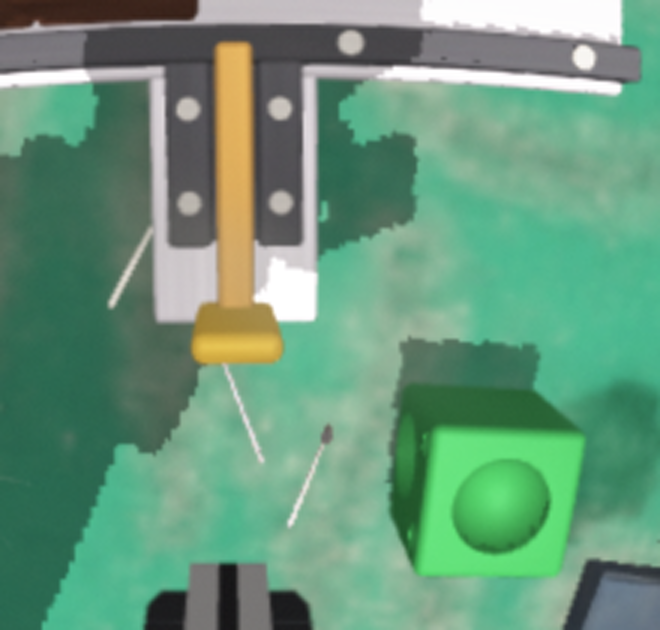

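```bash
python3 -m creep '[[0,[0.0003,-0.0015,-0.03],[0,0,0]],[0,[0.0003,-0.0015,-0.065],[0,0,0]],[0,[0.0003,-0.0015,-0.084],[0,0,0]],[0,[0.0003,-0.0015,-0.084],[0,0,0]],[0,[0.0101,0.0002,-0.084],[0,0,0]],[0,[0.0151,0.0011,-0.084],[0,0,0]],[0,[0.02,0.0019,-0.084],[0,0,0]],[0,[0.0249,0.0028,-0.084],[0,0,0]],[0,[0.0298,0.0037,-0.084],[0,0,0]],[0,[0.0347,0.0045,-0.084],[0,0,0]]]'
python3 - <<'E'
from h import *
q=np.load("qm.npy");s=manip.observe();print(s["force"],totrack(q,s["tool_pos"]))
p,d=manip.capture("wrist"); cv2.imwrite("pics/wrist9.png",p)
E
```

```text
clock: 10.65
tool_pos: [0.4675, -0.0636, 0.0543]
tcp_rot: [[0.001, 0.166, -0.986], [-0.0, -0.986, -0.166], [-1.0, 0.001, -0.001]]
force: [-2.0, -1.0, 0.7]
opening: 0.0002
[-1.9778626  -0.99666648  0.71311012] [-50.8 105.3]
```

View pics/wrist9.png

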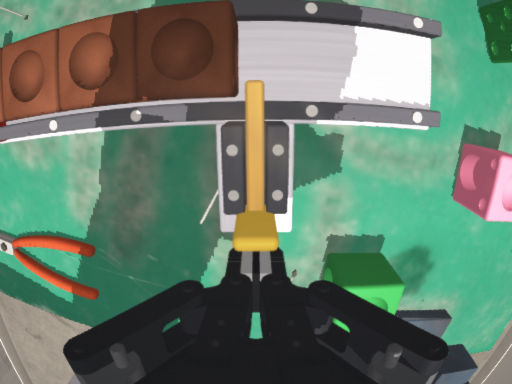

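```bash
python3 -m creep '[[0,[0.0049,0.0009,0],[0,0,0]],[0,[0.0099,0.0017,0],[0,0,0]],[0,[0.0148,0.0026,0],[0,0,0]],[0,[0.0187,0.0033,0],[0,0,0]],[0,[0.0207,0.0036,0],[0,0,0]]]' | grep -E "pos|force"
for i in 1 2 3; do python3 -m creep '[[0,[0.001,0.0002,0],[0,0,0]],[0,[0.002,0.0004,0],[0,0,0]]]' | grep -E "pos|force"; done
```

```text
tool_pos: [0.4876, -0.0598, 0.0532]
force: [-2.4, 0.1, 0.9]
tool_pos: [0.4891, -0.0595, 0.0532]
force: [-2.7, 0.2, 1.4]
tool_pos: [0.4909, -0.0592, 0.0532]
force: [-2.0, -0.4, 1.3]
tool_pos: [0.4914, -0.059, 0.0531]
force: [-9.9, -2.1, 7.7]
```

```bash
python3 -m creep '[[0,[0.001,0.0002,0],[0,0,0]],[0,[0.001,0.0002,0],[0,0,0]]]' | grep -E "pos|force"
python3 - <<'E'
from h import *
q=np.load("qm.npy");s=manip.observe();print(s["force"],totrack(q,s["tool_pos"]))
p,d=manip.capture("wrist"); cv2.imwrite("pics/wrist10.png",p)
E
```

```text
tool_pos: [0.4914, -0.059, 0.0529]
force: [-9.6, -2.3, 8.3]
[-9.55198679 -2.30400982  8.25082851] [-50.3  81. ]
```

View pics/wrist10.png

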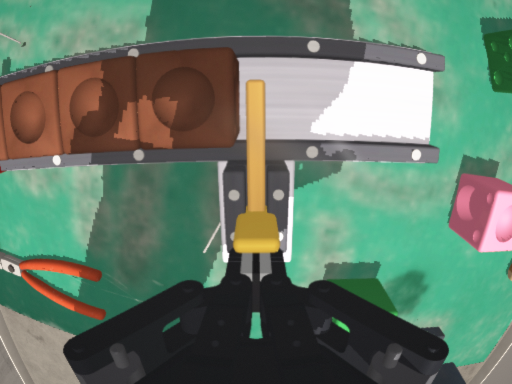

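```bash
python3 - <<'E'
from h import *
q=np.load("qm.npy");C=manip.get_calibration("wrist")
p=cv2.imread("pics/wrist10.png");cv2.imwrite("pics/w10c.png",cv2.resize(p[40:290,160:360],None,fx=2.4,fy=2.4,interpolation=cv2.INTER_CUBIC))
for uv,z in[((256,80),.04),((256,251),.075),((256,244),.075),((240,54),.024),((256,144),.024),((256,51),.024)]:
    print(uv,totrack(q,wray(uv,C,z)))
E
```

```text
(256, 80) [-49.8 -10.5]
(256, 251) [-49.3  67.3]
(256, 244) [-49.3  63.6]
(240, 54) [-40.9 -26.7]
(256, 144) [-49.6  25.8]
(256, 51) [-49.9 -28.3]
```

View pics/w10c.png

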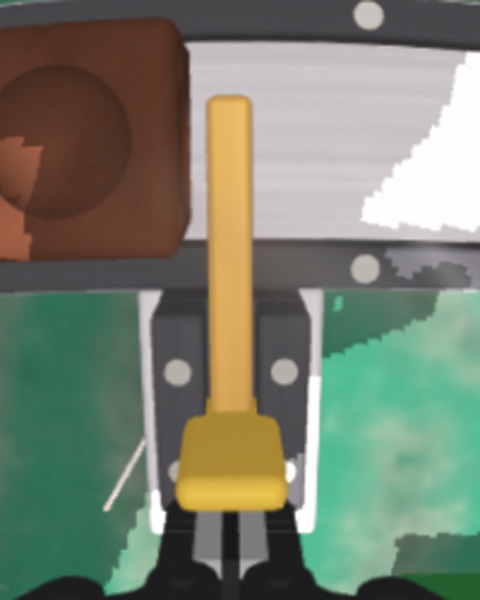

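```bash
for i in 1 2; do python3 -m creep '[[0,[0.001,0.0002,0],[0,0,0]],[0,[0.0015,0.0003,0],[0,0,0]],[0,[0.0015,0.0003,0],[0,0,0]]]' | grep -E "pos|force"; done
```

```text
tool_pos: [0.4914, -0.0589, 0.0528]
force: [-13.4, -3.3, 10.9]
tool_pos: [0.4914, -0.0588, 0.0526]
force: [-15.8, -5.2, 13.9]
```

The tool stays at 0.4914 m while the force rises to about 16 N, so the bolt is on its hard stop. I'll back off, raise and check.

```bash
python3 -m creep '[[0,[-0.005,-0.0009,0],[0,0,0]],[0,[-0.015,-0.0026,0],[0,0,0]],[0,[-0.0345,-0.006,0],[0,0,0]],[0,[-0.0445,-0.0077,0.03],[0,0,0]],[0,[-0.0445,-0.0077,0.07],[0,0,0]],[0,[-0.0445,-0.0077,0.1],[0,0,0]],[0,[-0.0445,-0.0077,0.1],[0,0,0]],[0,[-0.0445,-0.0077,0.1],[0,0,0]]]'
python3 - <<'E'
from h import *
q=np.load("qm.npy");C=manip.get_calibration("wrist")
p,d=manip.capture("wrist"); cv2.imwrite("pics/wrist11.png",cv2.resize(p,None,fx=1.5,fy=1.5,interpolation=cv2.INTER_CUBIC))
p,d=manip.capture("side"); cv2.imwrite("pics/side11.png",cv2.resize(p[170:290,190:350],None,fx=5,fy=5))
E
```

```text
clock: 13.0
tool_pos: [0.455, -0.0662, 0.1562]
tcp_rot: [[0.008, 0.165, -0.986], [-0.001, -0.986, -0.165], [-1.0, 0.003, -0.007]]
force: [-0.6, 0.1, -0.6]
opening: 0.0001
```

View pics/wrist11.png

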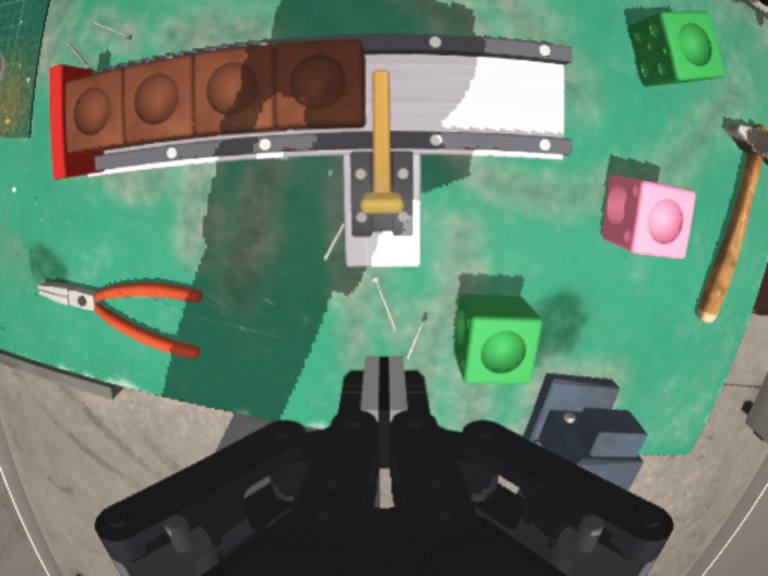

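View pics/side11.png

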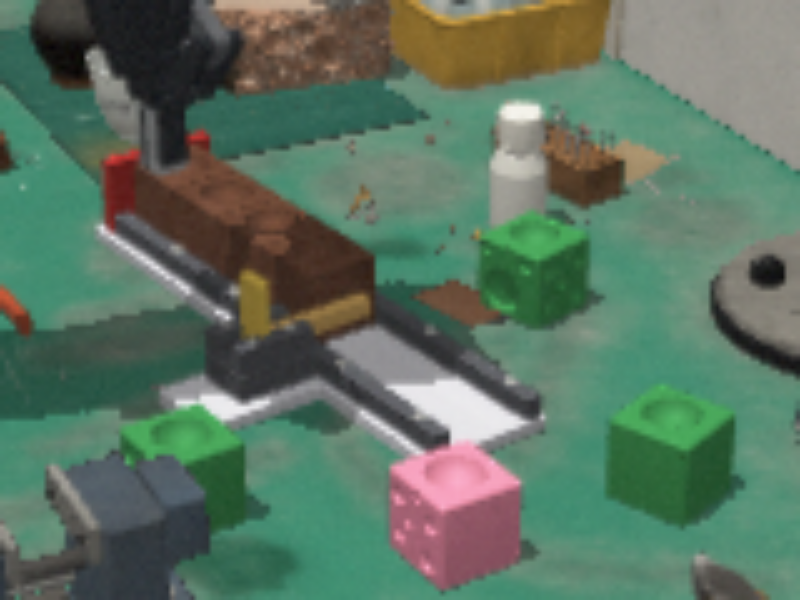

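The row stands against the red stop with no gaps, at wrist picture (66–365, 40–150). The bolt lies across the track behind it, nose at (380,72). The look-alikes, pliers, hammer and bottle are where they were.

```bash
python3 -c "
from bench import manip
print(manip.finish_job())"
```

```text
the job is handed in; nothing more can be done
None
```

The four blocks stand fully home against the red end stop, and the brass bolt is fully across the track behind them. I handed the job in at about 13 s of the 42 s allowed.

- **Row:** I pushed with the shut fingers on the last block only. At the stop the tool stopped moving forward while the force rose to about 14 N. The last pictures show no gap at the stop and none between the blocks.
- **Bolt:** I pushed the outer face of the yellow tab until it reached its hard stop, where the tool stood still while the force along the push rose to about 16 N. I measured the nose at track y ≈ -10 mm, which is the fully-across value, and the bar is clear of the last block.
- **Surroundings:** The look-alike blocks, pliers, hammer and bottle show no change. I did not compare the cup and the wood offcut before and after, but the arm did not work near them. The hand finished clear of everything, with readings of about 0.6 N at rest.
- **Disagreements:** The top and wrist cameras differed by about 4 mm along the track, so I used their mean and let the contact forces settle the final positions. At the bolt's hard stop I also saw an upward force of up to about 14 N, which I did not trace.

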